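Show the solid stamp's face

ROBOT

A 6-joint arm with a two-finger parallel gripper is mounted at the origin on the work surface. World frame = base frame: x ahead of the robot, y to its left, z up, the work surface at z = 0. Lengths are in m, angles in degrees, forces in N, time in s.
With the tool pointing down it reaches from about 0.35 to 0.875 m from the base axis. Payload 4.2 kg.
Tool frame: the origin (TCP) lies between the finger pads; the fingertips stand 25 mm ahead of it and the grasp point (between the pads) lies 6 mm ahead of it (r.tips_ahead is the distance from the TCP to the fingertips, in m); z points along the fingers, y is the direction in which the jaws open and shut (so a half turn about z gives the same grasp; the last joint's range is limited). The gripper opens to 87 mm and grips with 3 to 60 N. Pads are 19 mm wide; open, the fingers measure 117 mm over their backs; the gripper's body (75 mm by 190 mm) begins 51 mm behind the grasp point.
Start: joints at [-49.068, 22.042, 0.453, 0, -68.411, -14.817], TCP at [0.275, -0.561, 0.248] pointing down, gripper open.
Joint ranges: [-179.83, 179.83], [-69.29, 118.12], [-61.27, 80.66], [-181.25, 117.63], [-171.15, -9.14], [-177.46, 177.46]. Speed limits (degrees/s): [159.86, 159.86, 180, 180, 180, 180].

INTERFACE

Orientations are given as a 3x3 rotation matrix whose columns are the frame's x, y, z axes.
In Python, from station import r, vision, finish_job gives the robot as it stands.
- The arm moves only by the shell command python3 -m jog 'ROWS'. ROWS is a JSON object of lists of equal length, an entry for each row: "rot": the turn, a rotation vector about the world's x, y, z in degrees, a list of three; "delta_pos": the shift along the world's x, y, z in mm, a list of three; "grip": the opening in per cent of the stroke, from 0 (shut) to 100 (fully open). A call has 1 to 10 rows; each row shifts and turns the commanded pose from where the row before left it; what a row does not reach is not made up. A row lasts 1/12 s, in which the tool goes at most 41.7 mm and 7.16 degrees, less where a joint would pass 70% of its speed; a pose out of reach is approached as far as the arm can. A call with a gripper value outside its range is refused whole. The fingers move at their own pace and stop on an object; the grip force is fixed at half the most. Time passes only in rows, so rows that do not move let the fingers close. It gives the time, the measured TCP pose, the force and the opening at its end, in the units of the state.
- r.sense(): the state, without advancing time (a new reading comes with each control period).
- vision.capture(name): name is "scene" or "top" or "wrist"; returns a dict with "frame" (420x560x3 uint8, red, green, blue), "K" (3x3 intrinsics, pixels), "xyz" and "orientation" of the camera in the world. Camera axes: x right, y up, looking along -z (the intrinsics and any distortion apply to the point x, -y, -z); pixel columns grow to the right and rows downward; lengths in m; the calibration is good to about 2 mm. The wrist camera is an equidistant fisheye: a pixel r from the principal point sees the ray r / f radians off the axis. A picture is of the moment at which its call begins. There is no depth.
- finish_job(): hands the job in, once; it reports no verdict.
The state is a dict: "time_s": time; "joints": joint angles; "joint_velocities": joint speeds; "effort": joint torques, N m; "tcp_pos": TCP position; "ee_rot": TCP orientation; "wrist_force": force on the tool from outside, world axes, zero at the start; "moment": the same for the moment, N m; "gripper_width": opening from 0.0 (shut) to 1.0 (fully open).
Only numpy, scipy, OpenCV 4.12 (cv2) and the standard library are available. Lean on these libraries where they do the work, as an engineer would, in place of code of your own. Each camera call takes 0.05 s, during which the arm holds its last target. There are 200 camera calls.

TASK

Two tall metal stamps in the wooden stand look alike, but one is solid and much heavier than the other: tell them apart by weight. Draw the solid one up out of its hole, turn it on its side so that its face can be looked at (handle level, to within about 30 degrees), and finish while holding it still in the gripper like that, over the middle of the cutting mat and about 20 cm above the table. The hollow one must end standing fully home in the stand; leave the short stamp, the glue bottle, the jar and the tape ring alone.

Things in the scene. Friction and masses are not known exactly. Their poses are not given: they have to be found in the camera images.
- rack: Fixed wooden stamp stand, a block 70 mm (its x) by 240 mm (its y) by 47 mm high, with three round blind holes 36 mm wide and 35 mm deep in a row along its y axis, at y = -80, 0 and 80 mm. Origin: centre of its underside, on the table; z up. Each hole holds one stamp.
- rack_hole0 (a point): Centre of the mouth of the hole at the stand's y = -80 mm, on the top face, 47 mm above the table.
- rack_hole1 (a point): Centre of the mouth of the middle hole.
- rack_hole2 (a point): Centre of the mouth of the hole at the stand's y = +80 mm.
- stamp_a_center (a point): Tall metal stamp, one of two look-alikes, 112 mm tall, face down in the stand, 77 mm of it above the stand. Round: foot 32 mm wide, then a straight handle 24 mm wide from 36 to 104 mm above the face. Point: on the axis, half-way up (56 mm above the face, 68 mm above the table at the start); z along the handle, away from the face. The solid one weighs 0.30-0.44 kg, the hollow one 0.06-0.11; unseen which.
- stamp_b_center (a point): Tall metal stamp, one of two look-alikes, 112 mm tall, face down in the stand, 77 mm of it above the stand. Round: foot 32 mm wide, then a straight handle 24 mm wide from 36 to 104 mm above the face. Point: on the axis, half-way up (56 mm above the face, 68 mm above the table at the start); z along the handle, away from the face. The solid one weighs 0.30-0.44 kg, the hollow one 0.06-0.11; unseen which.
- short_stamp_center (a point): Short dark wooden stamp in the third hole, 60 mm tall, 25 mm of it above the stand: round foot 32 mm in diameter, 24 mm square knob. Leave alone. This point is on its axis, 30 mm above its face.
- mat: Cutting mat lying fixed on the table, 220 mm (its x) by 260 mm (its y), 3 mm thick. Origin: centre of its underside.
- glue: White glue bottle, 40 mm in diameter, 120 mm tall, standing loose beyond the mat. Origin: centre of its underside. Leave alone.
- jar: Glass jar with a metal lid, 64 mm in diameter, 80 mm tall, standing loose. Origin: centre of its underside. Leave alone.
- tape: Cardboard-coloured tape ring lying flat, 84 mm outside, 25 mm high, loose. Origin: centre of its underside. Leave alone.
Mind the look-alikes: they are no part of the job. What is shaped like the part that bears stamp_a_center but orange is not meant.

How it is judged:
By the outcome, as a careful person would: the job done as asked, in the order asked, and still so for the second after the job is handed in, while the arm keeps its last pose, push and grip.
It also fails if it takes over 54 s, if anything falls off the work surface, if the arm or the gripper's body presses on something with over 40 N, if the wrist force passes 120 N, or if a joint passes its speed limit or range.

## Working session

There is one attempt and no reset: what is moved stays moved. The work goes in short steps, Python scripts to look and compute and a shell command to move; the robot and the scene stay as the last step left them, time stands still between calls to the robot, and variables do not carry over. Pictures are saved under pics/ and viewed, about 8 in all and at most 12, crops included, and the job is handed in when it is done.

```bash
mkdir -p pics; ls
python3 - <<'E'
from station import r, vision
import cv2,pickle
for n in ("scene","top"):
    c=vision.capture(n); pickle.dump(c,open(n+".pkl","wb"))
    cv2.imwrite(f"pics/{n}0.png",c["frame"][:,:,::-1]); print(n,c["K"],c["xyz"],c["orientation"])
    print({k:v for k,v in c.items() if k not in("frame",)}.keys())
print(r.sense())
E
```

```text
pics
scene [[439.86589626   0.         273.14028086]
 [  0.         439.86589626 203.90747593]
 [  0.           0.           1.        ]] [ 1.15290433 -0.46881969  0.77313701] [[ 0.57266407 -0.60361382  0.55471273]
 [ 0.81978933  0.42259673 -0.38646792]
 [-0.00114241  0.67606387  0.73684214]]
dict_keys(['K', 'xyz', 'orientation'])
top [[387.67833143   0.         277.6560595 ]
 [  0.         387.67833143 208.35918771]
 [  0.           0.           1.        ]] [ 0.53912695 -0.08183269  0.98422463] [[ 1.04542469e-02  9.98195111e-01 -5.91373829e-02]
 [-9.99944517e-01  1.05124064e-02  6.72431491e-04]
 [ 1.29289403e-03  5.91270720e-02  9.98249627e-01]]
dict_keys(['K', 'xyz', 'orientation'])
{'time_s': 0.1, 'joints': array([-4.90684424e+01,  2.20887205e+01,  3.88902925e-01, -2.41134221e-02,
       -6.84093445e+01, -1.48159634e+01]), 'joint_velocities': array([-0.01807329, -0.13104202,  0.2485358 ,  0.08475698,  0.0427043 ,
        0.1004408 ]), 'effort': array([-2.80500690e-04, -3.91691172e+01,  1.87935376e+01,  4.23188657e+00,
        1.34627422e-02, -9.53099266e-05]), 'tcp_pos': array([ 0.27492197, -0.56076845,  0.24655596]), 'ee_rot': array([[-8.97976074e-01, -4.40043250e-01, -9.52562334e-04],
       [-4.40044268e-01,  8.97974480e-01,  1.69575165e-03],
       [ 1.09172596e-04,  1.94191401e-03, -9.99998109e-01]]), 'wrist_force': array([-0.38319671,  0.10729573,  0.06214367]), 'moment': array([-0.00498206, -0.03090051, -0.02965189]), 'gripper_width': 1.0004351478360851}
```

View pics/scene0.png

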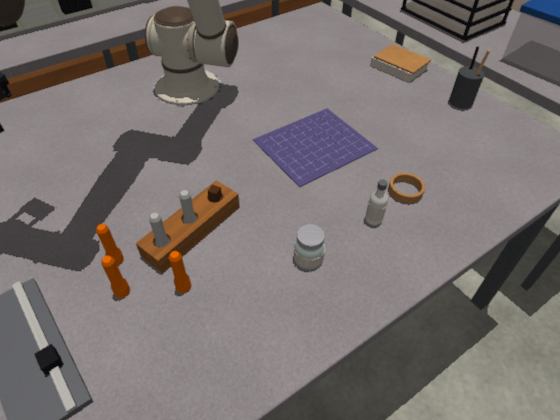

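View pics/top0.png

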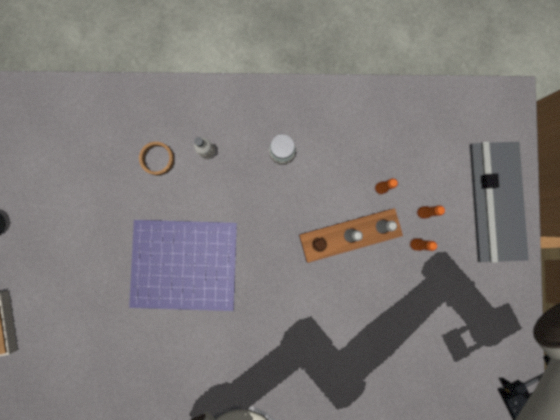

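Top view: the silver look-alikes stand at about (355,236) and (389,226), with the short dark stamp at (320,244). The orange ones at (386,186), (431,211) and (424,244) stand outside the stand and aren't meant. The mat is around (184,265). Next I'll measure with masks, cross-check in both views, and enlarge a crop to confirm.

```bash
cat > h.py <<'E'
import numpy as np, cv2, pickle
def load(n): return pickle.load(open(n+".pkl","rb"))
def onplane(c,uv,z):
    uv=np.atleast_2d(uv).astype(float); K=c["K"]
    d=np.c_[(uv[:,0]-K[0,2])/K[0,0],-(uv[:,1]-K[1,2])/K[1,1],-np.ones(len(uv))]@np.array(c["orientation"]).T
    o=np.array(c["xyz"]); return o+d*((z-o[2])/d[:,2])[:,None]
def proj(c,p):
    q=(np.atleast_2d(p)-c["xyz"])@np.array(c["orientation"]); K=c["K"]
    return np.c_[K[0,0]*q[:,0]/-q[:,2]+K[0,2],K[1,1]*-q[:,1]/-q[:,2]+K[1,2]]
E
python3 - <<'E'
from h import *
t,s=load("top"),load("scene")
def biggest(m,roi):
    k=np.zeros_like(m);x0,y0,x1,y1=roi;k[y0:y1,x0:x1]=m[y0:y1,x0:x1]
    cs,_=cv2.findContours(k,cv2.RETR_EXTERNAL,cv2.CHAIN_APPROX_NONE); return max(cs,key=cv2.contourArea)
hsv=cv2.cvtColor(t["frame"],cv2.COLOR_RGB2HSV)
print("rack hsv",hsv[238,375],hsv[252,330],"mat",hsv[280,200],"stamp",hsv[236,356],hsv[226,391])
m=cv2.morphologyEx(cv2.inRange(hsv,(3,110,50),(18,235,255)),cv2.MORPH_CLOSE,np.ones((9,9)))
c=biggest(m,(290,200,410,270)); rc=cv2.minAreaRect(c); print(rc)
P=onplane(t,cv2.boxPoints(rc),.047); print("rack",P.mean(0),P, "sides",np.linalg.norm(P-np.roll(P,1,0),axis=1))
m=cv2.morphologyEx(cv2.inRange(hsv,(110,60,50),(140,255,255)),cv2.MORPH_CLOSE,np.ones((7,7)))
c=biggest(m,(110,200,260,330)); rc=cv2.minAreaRect(c);Q=onplane(t,cv2.boxPoints(rc),.003); print("mat",Q.mean(0),"sides",np.linalg.norm(Q-np.roll(Q,1,0),axis=1))
v=P-np.roll(P,1,0); L=v[np.argmax(np.linalg.norm(v,axis=1))]; L/=np.linalg.norm(L); L*=np.sign(L[1]); C=P.mean(0); print("ydir",L,np.degrees(np.arctan2(-L[0],L[1])))
out=[]
for n,cam in(("t",t),("s",s)):
    im=cv2.resize(cam["frame"],None,fx=4,fy=4,interpolation=cv2.INTER_CUBIC)[:,:,::-1].copy()
    for k in(-.08,0,.08):
        for z,col in((.047,(0,255,0)),(.124,(255,255,0))):
            p=C+L*k;p[2]=z;uv=proj(cam,p)[0];print(n,k,z,p.round(4),uv.round(1));cv2.circle(im,tuple(int(i) for i in uv*4+2),3,col,-1)
    out.append(im[720:1140,1140:1800] if n=="t" else im[700:1240,340:1000])
a=np.vstack(out);cv2.imwrite("pics/crop.png",cv2.resize(a,None,fx=.62,fy=.62))
E
```

```text
rack hsv [ 13 144 147] [ 14 147 156] mat [124  58 157] stamp [ 40   8 196] [ 23   5 190]
((350.5110168457031, 234.85769653320312), (28.53446388244629, 98.71217346191406), 74.43849182128906)
rack [ 0.53260202 -0.25912337  0.047     ] [[ 0.5323786  -0.13493691  0.047     ]
 [ 0.59880457 -0.36488343  0.047     ]
 [ 0.53254452 -0.38287268  0.047     ]
 [ 0.46668039 -0.15380046  0.047     ]] sides [0.06835267 0.23934872 0.06865863 0.23835304]
mat [0.45419798 0.15750188 0.003     ] sides [0.25015009 0.21448587 0.25342716 0.21444805]
ydir [-0.27752799  0.96071755 -0.        ] 16.11272294789651
t -0.08 0.047 [ 0.5548 -0.336   0.047 ] [382.4 225.9]
t -0.08 0.124 [ 0.5548 -0.336   0.124 ] [391.8 225.4]
t 0 0.047 [ 0.5326 -0.2591  0.047 ] [350.6 234.8]
t 0 0.124 [ 0.5326 -0.2591  0.124 ] [357.2 235.1]
t 0.08 0.047 [ 0.5104 -0.1823  0.047 ] [318.7 243.7]
t 0.08 0.124 [ 0.5104 -0.1823  0.124 ] [322.4 244.8]
s -0.08 0.047 [ 0.5548 -0.336   0.047 ] [161.6 239.2]
s -0.08 0.124 [ 0.5548 -0.336   0.124 ] [154.2 215. ]
s 0 0.047 [ 0.5326 -0.2591  0.047 ] [189.5 216.7]
s 0 0.124 [ 0.5326 -0.2591  0.124 ] [184.2 192.1]
s 0.08 0.047 [ 0.5104 -0.1823  0.047 ] [215.1 196. ]
s 0.08 0.124 [ 0.5104 -0.1823  0.124 ] [211.6 171.3]
```

View pics/crop.png

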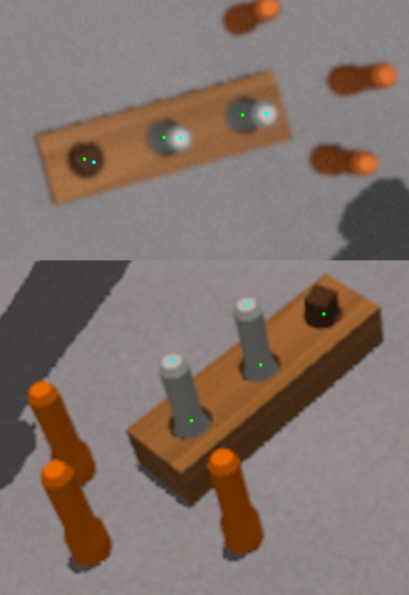

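The stamp tops predicted from the stand's pose match in both views. Grey stamps are at hole0 (0.555,-0.336) and hole1 (0.533,-0.259), and the short dark one is at hole2. The orange ones stand loose on the table. I'll test the middle stamp first, with the jaws along the row and partly opened.

```bash
python3 -m jog '{"rot":[[0,0,-1],[0,0,-1],[0,0,-1],[0,0,-1],[0,0,-1],[0,0,-1],[0,0,-1],[0,0,-1],[0,0,-1],[0,0,-1]],"delta_pos":[[26,30,0],[26,30,0],[26,30,0],[26,30,0],[26,30,0],[26,30,0],[26,30,0],[26,30,0],[26,30,0],[24,32,0]],"grip":[60,60,60,60,60,60,60,60,60,60]}'
python3 -m jog '{"rot":[[0,0,0],[0,0,0]],"delta_pos":[[0,0,0],[0,0,0]],"grip":[60,60]}'
python3 - <<'E'
from station import r,vision
import cv2,pickle,numpy as np
c=vision.capture("wrist");pickle.dump(c,open("wrist.pkl","wb"));cv2.imwrite("pics/w1.png",c["frame"][:,:,::-1]);print(c["K"],c["xyz"],c["orientation"])
s=r.sense();print(s["ee_rot"],s["joints"],s["wrist_force"])
E
```

```text
time_s: 0.93
tcp_pos: [0.5341, -0.2574, 0.2471]
ee_rot: [[-0.961, -0.277, -0.001], [-0.277, 0.961, 0.0], [0.001, 0.0, -1.0]]
wrist_force: [0.5, -1.2, 0.3]
gripper_width: 0.6
time_s: 1.1
tcp_pos: [0.5341, -0.2572, 0.2468]
ee_rot: [[-0.96, -0.281, -0.001], [-0.281, 0.96, 0.0], [0.001, 0.001, -1.0]]
wrist_force: [-0.0, 0.1, 0.3]
gripper_width: 0.597
[[325.1922621    0.         285.08002053]
 [  0.         325.1922621  208.00072592]
 [  0.           0.           1.        ]] [ 0.46241748 -0.27763162  0.38388513] [[-2.81054086e-01 -9.23656471e-01 -2.60513579e-01]
 [ 9.59691930e-01 -2.70503084e-01 -7.62855212e-02]
 [-8.11116640e-06 -2.71453137e-01  9.62451658e-01]]
[[-9.60233302e-01 -2.79195172e-01 -1.43604683e-03]
 [-2.79195916e-01  9.60234098e-01  3.42356524e-04]
 [ 1.28335684e-03  7.29680544e-04 -9.99998910e-01]] [-1.02131956e+01  1.89475421e+01 -4.30091318e+00 -5.12919307e-03
 -6.68359986e+01 -6.35725760e+01] [ 0.16945089  0.23607573 -1.12366068]
```

View pics/w1.png

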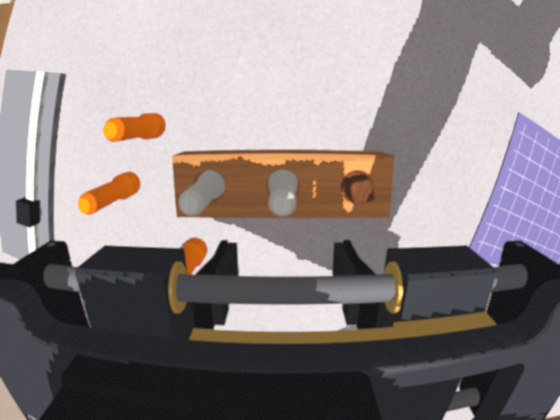

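The wrist view shows the middle grey stamp's top near (283,207), the other grey stamp's top near (190,202), and the short one at (357,187). I'll check these against the predicted positions.

Run:
```python
from h import *
c=load("wrist");R=np.array(c["orientation"]);f=c["K"][0,0];cx,cy=c["K"][0,2],c["K"][1,2]
def fp(p):
    q=(np.array(p)-c["xyz"])@R;x,y,z=q[0],-q[1],-q[2];n=np.hypot(x,y);th=np.arctan2(n,z);return cx+f*th*x/n,cy+f*th*y/n
im=c["frame"][130:270,160:410,::-1].copy();im=cv2.resize(im,None,fx=3,fy=3)
for p in([.5326,-.2591,.124],[.5548,-.336,.124],[.5326,-.2591,.047],[.5548,-.336,.047]):
    u=fp(p);print(p,u);cv2.circle(im,(int((u[0]-160)*3),int((u[1]-130)*3)),3,(0,255,0),-1)
cv2.imwrite("pics/w1c.png",im)
```

```text
[0.5326, -0.2591, 0.124] (np.float64(282.74398502347447), np.float64(207.1459675507441))
[0.5548, -0.336, 0.124] (np.float64(189.1345528749944), np.float64(206.82361380251285))
[0.5326, -0.2591, 0.047] (np.float64(283.25032087118484), np.float64(187.5942102934188))
[0.5548, -0.336, 0.047] (np.float64(209.06947250341403), np.float64(187.68766873612591))
```

View pics/w1c.png

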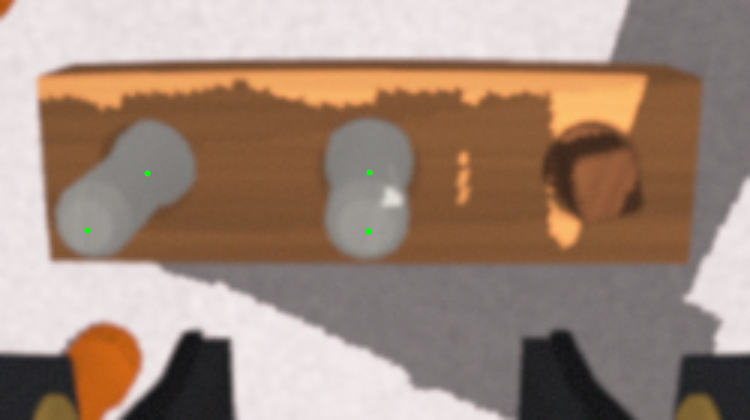

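The wrist view puts the stamps about 3 mm nearer the robot than the top view does, so I'll split the difference. Then I'll descend, grip and weigh.

```bash
python3 -m jog '{"rot":[[0,0,0],[0,0,0],[0,0,0],[0,0,0],[0,0,0],[0,0,0],[0,0,0],[0,0,0]],"delta_pos":[[-3.4,-2.5,-10],[0,0,-30],[0,0,-30],[0,0,-30],[0,0,-25],[0,0,-19],[0,0,-10],[0,0,0]],"grip":[60,60,60,60,60,60,60,60]}'
python3 -m jog '{"rot":[[0,0,0],[0,0,0],[0,0,0],[0,0,0],[0,0,0],[0,0,0]],"delta_pos":[[0,0,0],[0,0,0],[0,0,0],[0,0,0],[0,0,0],[0,0,0]],"grip":[60,0,0,0,0,0]}'
python3 -m jog '{"rot":[[0,0,0],[0,0,0],[0,0,0],[0,0,0],[0,0,0],[0,0,0]],"delta_pos":[[0,0,0],[0,0,0],[0,0,0],[0,0,0],[0,0,0],[0,0,0]],"grip":[0,0,0,0,0,0]}'
```

```text
time_s: 1.82
tcp_pos: [0.5269, -0.2625, 0.0906]
ee_rot: [[-0.961, -0.275, -0.006], [-0.275, 0.961, 0.002], [0.005, 0.003, -1.0]]
wrist_force: [0.1, -0.5, 0.1]
gripper_width: 0.598
time_s: 2.32
tcp_pos: [0.53, -0.2616, 0.0942]
ee_rot: [[-0.961, -0.278, 0.001], [-0.278, 0.961, -0.0], [-0.001, -0.001, -1.0]]
wrist_force: [-0.0, -0.9, -0.0]
gripper_width: 0.31
time_s: 2.82
tcp_pos: [0.53, -0.2615, 0.0941]
ee_rot: [[-0.961, -0.278, 0.001], [-0.278, 0.961, -0.0], [-0.001, -0.0, -1.0]]
wrist_force: [-0.4, 2.0, 4.8]
gripper_width: 0.266
```

```bash
python3 -m jog '{"rot":[[0,0,0],[0,0,0],[0,0,0],[0,0,0],[0,0,0],[0,0,0],[0,0,0],[0,0,0]],"delta_pos":[[0,0,5],[0,0,5],[0,0,5],[0,0,5],[0,0,0],[0,0,0],[0,0,0],[0,0,0]],"grip":[0,0,0,0,0,0,0,0]}'
python3 -m jog '{"rot":[[0,0,0]],"delta_pos":[[0,0,0]],"grip":[0]}'
python3 -m jog '{"rot":[[0,0,0]],"delta_pos":[[0,0,0]],"grip":[0]}'
python3 -m jog '{"rot":[[0,0,0]],"delta_pos":[[0,0,0]],"grip":[0]}'
python3 -m jog '{"rot":[[0,0,0]],"delta_pos":[[0,0,0]],"grip":[0]}'
python3 -c "
from station import r
s=r.sense();print(s['wrist_force'],s['moment'],s['joints'])"
```

```text
time_s: 3.48
tcp_pos: [0.5294, -0.2616, 0.1132]
ee_rot: [[-0.961, -0.277, -0.001], [-0.277, 0.961, 0.0], [0.001, 0.0, -1.0]]
wrist_force: [-0.8, -0.3, -3.8]
gripper_width: 0.269
time_s: 3.57
tcp_pos: [0.5295, -0.2616, 0.1132]
ee_rot: [[-0.961, -0.278, -0.001], [-0.278, 0.961, 0.0], [0.001, 0.0, -1.0]]
wrist_force: [0.4, 0.5, -4.2]
gripper_width: 0.267
time_s: 3.65
tcp_pos: [0.5296, -0.2616, 0.1133]
ee_rot: [[-0.961, -0.278, -0.001], [-0.278, 0.961, 0.0], [0.0, 0.0, -1.0]]
wrist_force: [-0.4, 0.1, -3.6]
gripper_width: 0.265
time_s: 3.73
tcp_pos: [0.5297, -0.2616, 0.1134]
ee_rot: [[-0.961, -0.278, -0.0], [-0.278, 0.961, 0.0], [0.0, 0.0, -1.0]]
wrist_force: [-0.2, -0.3, -2.4]
gripper_width: 0.269
time_s: 3.82
tcp_pos: [0.5297, -0.2616, 0.1134]
ee_rot: [[-0.961, -0.278, -0.0], [-0.278, 0.961, 0.0], [0.0, 0.0, -1.0]]
wrist_force: [0.6, -0.9, -2.5]
gripper_width: 0.272
[ 0.59480618 -0.93265519 -2.4841099 ] [-0.015961    0.00543149  0.00399329] [-1.05946621e+01  2.60008147e+01 -1.44055014e+01 -2.36535776e-03
 -4.96023364e+01 -6.32897207e+01]
```

About 3.3 N suggests the solid one. I'll lift it clear and weigh it again in free air, away from the walls.

```bash
python3 -m jog '{"rot":[[0,0,0],[0,0,0],[0,0,0],[0,0,0],[0,0,0],[0,0,0],[0,0,0],[0,0,0],[0,0,0],[0,0,0]],"delta_pos":[[0,0,10],[0,0,15],[0,0,20],[0,0,25],[0,0,25],[0,0,20],[0,0,15],[0,0,5],[0,0,0],[0,0,0]],"grip":[0,0,0,0,0,0,0,0,0,0]}'
for i in 1 2 3; do python3 -c "
from station import r
print(r.sense()['wrist_force'])"; done
python3 -m jog '{"rot":[[0,0,0],[0,0,0]],"delta_pos":[[0,0,0],[0,0,0]],"grip":[0,0]}'
python3 -m jog '{"rot":[[0,0,0]],"delta_pos":[[0,0,0]],"grip":[0]}'
python3 -m jog '{"rot":[[0,0,0]],"delta_pos":[[0,0,0]],"grip":[0]}'
python3 -m jog '{"rot":[[0,0,0]],"delta_pos":[[0,0,0]],"grip":[0]}'
python3 -m jog '{"rot":[[0,0,0]],"delta_pos":[[0,0,0]],"grip":[0]}'
python3 -m jog '{"rot":[[0,0,0]],"delta_pos":[[0,0,0]],"grip":[0]}'
```

```text
time_s: 4.65
tcp_pos: [0.5292, -0.2614, 0.2481]
ee_rot: [[-0.961, -0.277, -0.001], [-0.277, 0.961, 0.001], [0.0, 0.001, -1.0]]
wrist_force: [1.3, 0.4, -4.1]
gripper_width: 0.268
[ 1.32173215  0.36471345 -4.12113932]
[ 1.32173215  0.36471345 -4.12113932]
[ 1.32173215  0.36471345 -4.12113932]
time_s: 4.82
tcp_pos: [0.5291, -0.2615, 0.247]
ee_rot: [[-0.961, -0.277, -0.003], [-0.277, 0.961, 0.001], [0.003, 0.002, -1.0]]
wrist_force: [-0.6, 0.0, -2.6]
gripper_width: 0.272
time_s: 4.9
tcp_pos: [0.5293, -0.2616, 0.2473]
ee_rot: [[-0.961, -0.277, -0.002], [-0.277, 0.961, 0.001], [0.002, 0.001, -1.0]]
wrist_force: [0.1, 0.6, -3.1]
gripper_width: 0.273
time_s: 4.98
tcp_pos: [0.5295, -0.2616, 0.2477]
ee_rot: [[-0.961, -0.278, -0.002], [-0.278, 0.961, 0.0], [0.001, 0.001, -1.0]]
wrist_force: [-0.6, -0.3, -2.5]
gripper_width: 0.266
time_s: 5.07
tcp_pos: [0.5296, -0.2617, 0.248]
ee_rot: [[-0.961, -0.278, -0.001], [-0.278, 0.961, 0.0], [0.001, 0.0, -1.0]]
wrist_force: [0.0, -0.4, -3.6]
gripper_width: 0.267
time_s: 5.15
tcp_pos: [0.5297, -0.2617, 0.2483]
ee_rot: [[-0.961, -0.278, -0.001], [-0.278, 0.961, 0.0], [0.0, 0.0, -1.0]]
wrist_force: [1.1, 1.0, -3.3]
gripper_width: 0.27
time_s: 5.23
tcp_pos: [0.5297, -0.2617, 0.2484]
ee_rot: [[-0.961, -0.278, -0.0], [-0.278, 0.961, 0.0], [0.0, 0.0, -1.0]]
wrist_force: [0.3, 0.8, -2.9]
gripper_width: 0.269
```

In free air it weighs about 3.1 N (0.32 kg), so the middle stamp is the solid one. The hollow one in hole0 hasn't been touched. I'll carry it over the mat while tilting about the stand's x axis, which brings the jaw axis vertical.

```bash
python3 -m jog '{"rot":[[0,0,0],[0,0,0],[2.9,0.8,0],[2.9,0.8,0],[2.9,0.8,0],[2.9,0.8,0],[2.9,0.8,0],[2.9,0.8,0],[2.9,0.8,0],[2.9,0.8,0]],"delta_pos":[[-4,20,0],[-6,36,0],[-6,36,0],[-6,36,0],[-6,36,0],[-6,36,0],[-6,36,0],[-6,36,0],[-6,36,0],[-6,36,0]],"grip":[0,0,0,0,0,0,0,0,0,0]}'
python3 -m jog '{"rot":[[4.8,1.4,0],[4.8,1.4,0],[4.8,1.4,0],[4.8,1.4,0],[4.8,1.4,0],[4.8,1.4,0]],"delta_pos":[[-6,30,0],[-3,10,0],[0,0,0],[0,0,0],[0,0,0],[0,0,0]],"grip":[0,0,0,0,0,0]}'
python3 -c "
from station import r
s=r.sense();print(s['joints'],s['wrist_force'])"
```

```text
time_s: 6.07
tcp_pos: [0.4716, 0.0838, 0.2491]
ee_rot: [[-0.961, -0.255, -0.108], [-0.277, 0.876, 0.395], [-0.006, 0.409, -0.912]]
wrist_force: [0.0, 0.5, -4.0]
gripper_width: 0.271
time_s: 6.57
tcp_pos: [0.4636, 0.1217, 0.2491]
ee_rot: [[-0.962, -0.165, -0.22], [-0.275, 0.562, 0.78], [-0.005, 0.81, -0.586]]
wrist_force: [0.1, 0.6, -4.1]
gripper_width: 0.27
[  0.20763702  19.20150139  -3.85746742 -51.37328397 -88.27656024
 -62.12068738] [ 0.065162    0.55054882 -4.10271893]
```

```bash
python3 -m jog '{"rot":[[4.3,1.3,0],[4.3,1.3,0],[4.3,1.3,0],[4.3,1.3,0],[4.3,1.3,0],[4.3,1.3,0],[4.3,1.3,0],[3,0.8,0],[0,0,0],[0,0,0]],"delta_pos":[[0,2,-6],[0,2,-6],[0,2,-6],[0,2,-6],[0,2,-6],[0,1,-6],[0,0,-6],[0,0,-6],[0,0,0],[0,0,0]],"grip":[0,0,0,0,0,0,0,0,0,0]}'
python3 -m jog '{"rot":[[0,0,0],[0,0,0],[0,0,0],[0,0,0]],"delta_pos":[[0,0,0],[0,0,0],[0,0,0],[0,0,0]],"grip":[0,0,0,0]}'
python3 - <<'E'
from station import r,vision
from h import *
s=r.sense();print(s["joints"],s["tcp_pos"],s["joint_velocities"].round(2))
R=np.array(s["ee_rot"]);print("pred centre",s["tcp_pos"]+.026*R[:,2])
ims=[]
for n in("scene","top"):
    c=vision.capture(n);pickle.dump(c,open(n+"2.pkl","wb"));im=c["frame"][:,:,::-1].copy()
    a,b=[proj(c,s["tcp_pos"]+k*R[:,2])[0] for k in(.082,-.03)];print(n,a,b)
    ims.append(im)
cv2.imwrite("pics/fin.png",cv2.resize(np.hstack(ims)[:, :],None,fx=.71,fy=.71,interpolation=cv2.INTER_AREA))
E
```

```text
time_s: 7.4
tcp_pos: [0.4633, 0.1328, 0.1992]
ee_rot: [[-0.961, -0.001, -0.276], [-0.276, 0.028, 0.961], [0.007, 1.0, -0.027]]
wrist_force: [0.3, 1.2, -2.9]
gripper_width: 0.27
time_s: 7.73
tcp_pos: [0.4628, 0.1335, 0.2015]
ee_rot: [[-0.961, -0.005, -0.276], [-0.276, 0.026, 0.961], [0.002, 1.0, -0.026]]
wrist_force: [-1.0, -0.2, -3.0]
gripper_width: 0.268
[  -8.96298887   37.96346349   -4.66686256  -71.36985116 -107.05093834
  -44.35757226] [0.46278611 0.13346995 0.20153695] [-0.13  0.38 -0.22 -0.16 -0.07  0.04]
pred centre [0.45560286 0.15844874 0.2008579 ]
scene [334.48539762  69.60251342] [307.76043281  88.38600518]
top [129.98827455 279.23717125] [183.68428972 264.38532659]
```

View pics/fin.png

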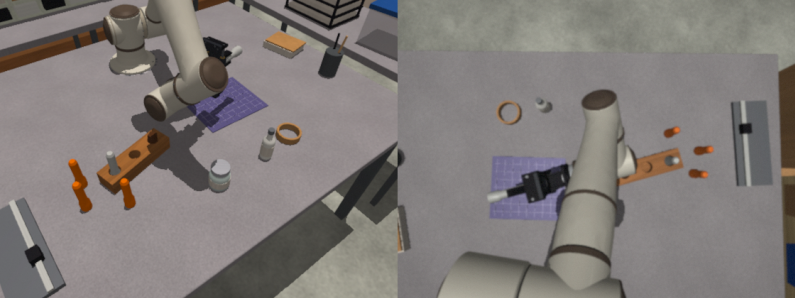

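The final views show the stamp level in the gripper over the mat. In the top view its foot end is at about (130,279), where it was predicted. The hollow stamp is still in hole0, at top-view (388,226), and the other things haven't moved. I'm handing in.

```bash
python3 -c "
from station import r,finish_job
s=r.sense();print(s['tcp_pos'],s['joint_velocities'].round(2),s['gripper_width'],s['wrist_force']);print(finish_job())"
```

```text
[0.46270872 0.13345059 0.2011942 ] [-0.11  0.53 -0.19 -0.12 -0.1   0.09] 0.2697839762068448 [ 0.51531808  0.33523359 -2.8935129 ]
the job is handed in; nothing more can be done
None
```

The job is handed in: the solid stamp was in the middle hole, and the gripper is holding it still on its side over the mat.

- **Weight:** lifted clear of the stand, it read about 3.1 N (roughly 0.32 kg), which fits only the solid one. I did not lift the other stamp; I took it as the hollow one because the first weight left no doubt.
- **Final pose:** the handle is within about 2° of level. The stamp's centre should be at (0.456, 0.158, 0.201) m, against a measured mat centre of (0.454, 0.158). The jaws still grip it firmly and the joints are nearly still, at 0.5°/s or less. In the top view the stamp's foot end is where I predicted it.
- **Everything else:** I left the hollow stamp alone, and it still stands in its end hole. The short stamp, glue bottle, jar and tape ring look unmoved in the last pictures, which I judged by eye.
- **Time:** it took about 8 s of the 54 s.
- **Disagreement:** the wrist camera placed the stamps about 3 mm nearer the robot than the top camera did. I split the difference, and the grasp held.

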